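# Ease a tall angle bracket down onto its back

### The job

Lay the tall blue angle bracket, which stands with its heel at the near edge of the marking-out board, down on that board: with the fingers, tip it forward over the board's edge and ease it down gently, without letting it fall, until its long leg lies flat on the board and the short leg stands up; then take the hand away. Only push and steady the bracket with the fingers: do not grip it, lift it or carry it, and leave everything else where it is.

Things in the scene. Friction and masses are not known exactly. Their poses are not given: they have to be found in the camera images.
- bracket: Loose blue steel L bracket, about 0.3 kg, 60 wide, legs 6 thick, inside of the L open. Starts standing on its short leg (foot), which points to the robot. Origin: heel, middle of the lowest edge of the long leg's outer face. z: up the long leg (130 long; outer face x=0, inner face x=-6 mm). -x: along the foot (90 long; underside z=0, upper face z=6 mm). +x: towards the board
- board: Board fixed to the bench: pale plywood with a cork patch, 180 x 120, 6 mm thick. Origin: bench level, middle of its near edge (the stop over which the bracket tips). x: from that edge across the board (0 to 180 mm), away from the robot; y: along the edge (-60 to 60 mm). The bracket's heel starts 1 to 4 mm short of the edge, up to 20 mm to a side of its middle
- leg_end (a point): Free end of the bracket's long leg, at (-3, 0, 130) mm in its frame. The bracket's centre of mass is about 21 mm behind the outer face and 41 mm up: once it leans some 30 degrees over the board's edge it goes over by itself. Its heel may slip back 10 to 15 mm along the bench while it tips
- foot_end (a point): Free end of the bracket's foot, at (-90, 0, 3) mm in its frame. As the bracket tips the foot swings up; holding the foot's upper face back from inside the L keeps the bracket from falling
- glue_bottle: Bystander, loose: white glue bottle with red cap, 59 across, 183 tall mm; origin at the centre of its underside
- tape_measure: Bystander, loose: yellow tape measure, 81x86x35 mm; origin at the centre of its underside
- offcut_block: Bystander, loose: pale wood offcut, 45x90x22 mm; origin at the centre of its underside
- tape_roll: Bystander, loose: roll of masking tape, 93 across, 19 high mm; origin at the centre of its underside
- plane: Bystander, loose: small iron block plane, 44x155x55 mm; origin at the centre of its underside
Not all that is in view belongs to the job. What is shaped like the bracket but yellow is not meant.

How it is judged:
By the outcome, as a careful person would: the job done as asked, in the order asked, and still so for the second after the job is handed in, with the robot touching nothing.
It also fails if it takes over 54 s, if anything falls off the work surface, if the arm or the gripper's body presses on something with over 40 N, if the wrist force passes 120 N, or if a joint passes its speed limit or range.

### The arm

A 6-joint arm with a two-finger parallel gripper is mounted at the origin on a cart in front of the work surface, level with it; the furniture and walls round the work are solid. World frame = base frame: x ahead of the robot, y to its left, z up, the work surface at z = 0. Lengths are in mm, angles in degrees, forces in N, time in s.
With the tool pointing down it reaches from about 350 to 725 mm from the base axis. Payload 6 kg.
Tool frame: the origin (TCP) lies between the finger pads; the fingertips stand 22 mm ahead of it and the grasp point (between the pads) lies 3 mm ahead of it; z points along the fingers, y is the direction in which the jaws open and shut (so a half turn about z gives the same grasp; the last joint's range is limited). The gripper opens to 85 mm and grips with 20 to 120 N. Pads are 22 mm wide; open, the fingers measure 114 mm over their backs; the gripper's body (76 mm by 85 mm) begins 54 mm behind the grasp point. The pads swing forward as they close: fully open they stand 13 mm farther back than shut.
Start: joints at [-51.698, 2.303, 4.859, 0, -92.561, -19.12], TCP at [197.158, -566.661, 253.261] pointing down, gripper open.
Joint ranges: [-146.85, 146.85], [-73.84, 115.35], [-62.03, 85.46], [-188.31, 113.3], [-161.28, -10.13], [-171.36, 171.36]. Speed limits (degrees/s): [147.25, 147.25, 172.46, 180, 180, 180].

### API

Orientations are given as a 3x3 rotation matrix whose columns are the frame's x, y, z axes.
In Python, from bench import readout, eyes, bot gives the robot as it stands.
- The arm moves only by the tool move_arm, never from a script. Its argument "deltas" is a list of rows, each an object of numbers: "x", "y", "z": the shift along the tool's x, y, z in m; "rx", "ry", "rz": the turn, a rotation vector about the tool's x, y, z in rad. In form: [{"x": .., "y": .., "z": .., "rx": .., "ry": .., "rz": ..}, ...]. A call has exactly 10 rows; each row shifts and turns the commanded pose from where the row before left it, along the tool's axes as they then stand; what a row does not reach is not made up. A row lasts 1/10 s, in which the tool goes at most 50 mm and 8.59 degrees, less where a joint would pass 70% of its speed; a pose out of reach is approached as far as the arm can. A call with a gripper value outside its range is refused whole. "hand" is the closure, from 0 (fully open) to 1 (shut), set as the call begins (left out, the last holds). The fingers move at their own pace and stop on an object; the grip force is fixed at half the most. Time passes only in rows, so rows that do not move let the fingers close, or fill a call up. It gives the time, the measured TCP pose, the force and the opening at its end, in the units of the state.
- readout.observe(): the state, without advancing time (a new reading comes with each control period).
- eyes.grab_frame(name): name is "side" or "top" or "wrist"; returns a dict with "img" (400x640x3 uint8, red, green, blue), "fx", "fy", "cx", "cy" (pixels), "rvec" (rotation vector, rad) and "tvec" (3), from world to camera coordinates, as OpenCV has them; the wrist camera has in their place "mount" (4x4, takes a point from camera to tool coordinates, whose origin is the TCP and whose axes are the flange's). Camera axes: x right, y down, z forward; pixel columns grow to the right and rows downward; lengths in mm; the calibration is good to about 2 mm. A picture is of the moment at which its call begins: read the wrist's pose just before it. There is no depth.
- bot.close_job(): hands the job in, once; it reports no verdict.
Trained networks look in a picture, given as the dict that the camera call returned (one of the last four; its "shot" number tells which), for a name from the list of things; names that differ only in an ending like _2 or _b are one class to them, and where a whole thing is asked for, a point or a joint stands for the part that bears it (a point fixed in the world has none). Each returns a list of dicts, best first, with "p" (0 to 1); they miss things now and then, are a little off and sometimes report something else, mostly with a low value. They report only what shows in the picture. A call takes as long as a camera call. They do not tell look-alikes from the thing itself.
- eyes.spot_in(picture, label): "position" ([column, row] in pixels, amid what is visible of it).
- eyes.silhouettes(picture, label): "region" (400x640 bool, what is visible of it) and "position" ([column, row] in pixels, amid what is visible of it).
- eyes.landmark_of(picture, label): "position" ([column, row] in pixels: a listed point, or the origin of a listed thing).
The state is a dict: "time": time; "joints": joint angles; "qd": joint speeds; "effort": joint torques, N m; "tool_pos": TCP position; "tool_rot": TCP orientation; "ft_force": force on the tool from outside, world axes, zero at the start; "wrist_torque": the same for the moment, N m; "gripper_width": finger opening in mm.
Only numpy, scipy, OpenCV 4.12 (cv2) and the standard library are available. Lean on these libraries where they do the work, as an engineer would, in place of code of your own. Each camera call takes 0.05 s, during which the arm holds its last target. There are 200 camera calls.

## Working session

There is one attempt and no reset: what is moved stays moved. The work goes in short steps, Python scripts to look and compute and a tool call to move; the robot and the scene stay as the last step left them, time stands still between calls to the robot, and variables do not carry over. Pictures are saved under pics/ and viewed, on a budget of 14 in all, crops included, one or two more only if the job needs it, and the job is handed in when it is done.

Besides the shell and the picture viewer there is one more tool, called after "Call:" as a command line: name --argument value ..., lists and objects as JSON in quotes. move_arm: Moves the arm, as the interface text tells. Its arguments: {"type":"object","properties":{"deltas":{"type":"array","items":{"type":"object","properties":{"x":{"type":"number"},"y":{"type":"number"},"z":{"type":"number"},"rx":{"type":"number"},"ry":{"type":"number"},"rz":{"type":"number"}}}},"hand":{"type":"number"}},"required":["deltas"]}

```bash
mkdir -p pics; cat > h.py <<'E'
import numpy as np, cv2
from bench import readout, eyes, bot
def ray(f,px):
    R=cv2.Rodrigues(np.array(f['rvec'],float))[0]; t=np.array(f['tvec'],float).ravel()
    d=R.T@np.array([(px[0]-f['cx'])/f['fx'],(px[1]-f['cy'])/f['fy'],1]); return -R.T@t,d
def on_z(f,px,z=0):
    c,d=ray(f,px); return c+d*(z-c[2])/d[2]
def proj(f,P):
    K=np.array([[f['fx'],0,f['cx']],[0,f['fy'],f['cy']],[0,0,1.]])
    return cv2.projectPoints(np.array(P,float).reshape(-1,3),np.array(f['rvec'],float),np.array(f['tvec'],float),K,None)[0].reshape(-1,2)
def save(f,n): cv2.imwrite('pics/'+n+'.png',f['img'][:,:,::-1])
E
python3 - <<'E'
from h import *
np.set_printoptions(precision=1,suppress=True)
s=readout.observe(); print(s['time'],s['tool_pos'],s['tool_rot'],s['gripper_width'])
ims=[]
for n in ['side','top']:
    f=eyes.grab_frame(n); c=ray(f,(320,200)); print(n,c)
    ims.append(f['img'])
    for l in ['bracket','leg_end','foot_end','board','glue_bottle','tape_measure','offcut_block','tape_roll','plane']:
        for r in eyes.landmark_of(f,l)[:2]:
            p=r['position']; print(' ',l,round(r['p'],2),np.array(p),on_z(f,p,130 if l=='leg_end' else 0))
im=np.vstack(ims); cv2.imwrite('pics/a.png',im[:400,:,::-1]);cv2.imwrite('pics/b.png',im[400:,:,::-1])
E
```

```text
0.0 [ 197.1 -566.4  252.3] [[-0.9 -0.3 -0. ]
 [-0.3  0.9  0. ]
 [ 0.   0.  -1. ]] 85.43888677322204
side (array([-17.2, 970.4, 871.2]), array([ 0.4, -0.7, -0.6]))
  bracket 0.76 [315.8 231.6] [567.6  40.3   0. ]
  bracket 0.62 [297.  261.1] [541.2 171.4   0. ]
  leg_end 0.8 [294.4 226. ] [535.2 189.7 130. ]
  leg_end 0.79 [320.  193.4] [559.6  35.8 130. ]
  foot_end 0.85 [369.  227.2] [452.6 -61.4   0. ]
  foot_end 0.79 [327.9 202.2] [ 615.1 -101.2    0. ]
  board 0.74 [312.4 232.9] [572.3  50.5   0. ]
  glue_bottle 0.93 [266.8 301.8] [519.  329.3   0. ]
  tape_measure 0.6 [296.6 323.1] [423.1 344.2   0. ]
  offcut_block 0.59 [208.2 271.1] [706.3 327.1   0. ]
  tape_roll 0.94 [327.1 172.1] [ 709.3 -248.4    0. ]
  tape_roll 0.49 [314.5 232.6] [568.2  46.1   0. ]
  plane 0.85 [395.5 195.5] [ 459.4 -250.8    0. ]
top (array([ 353.6,   28.4, 1166. ]), array([ 0.2,  0. , -1. ]))
  bracket 0.95 [386.3 212.6] [ 526.5 -132.2    0. ]
  bracket 0.95 [360.2 274.2] [355.  -49.4   0. ]
  leg_end 0.91 [366.8 273. ] [357.3 -57.2 130. ]
  leg_end 0.86 [268.8 201.5] [546.  186.4 130. ]
  foot_end 0.89 [329.2 233.1] [472.7  33.5   0. ]
  foot_end 0.75 [361.2 235.1] [464.2 -57.3   0. ]
  board 0.78 [327.2 200.5] [567.4  36.3   0. ]
  glue_bottle 0.71 [220.9 213.9] [538.2 345.8   0. ]
  tape_measure 0.57 [221.4 253.5] [424.  342.3   0. ]
  offcut_block 0.74 [225.5 158.1] [705.8 335.    0. ]
  tape_roll 0.95 [418.4 146.2] [ 721.5 -238.1    0. ]
  plane 0.75 [424.  234.8] [ 459.5 -234.8    0. ]
```

View pics/a.png

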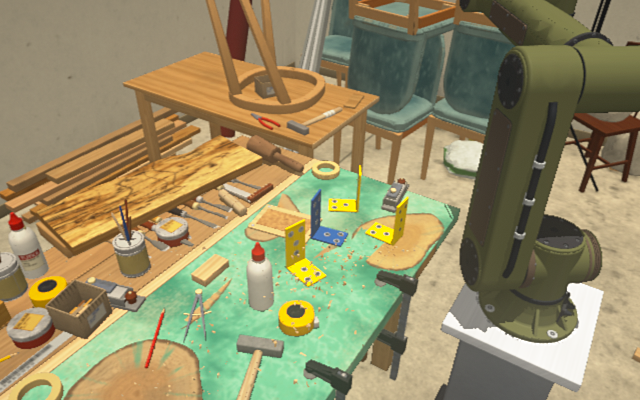

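View pics/b.png

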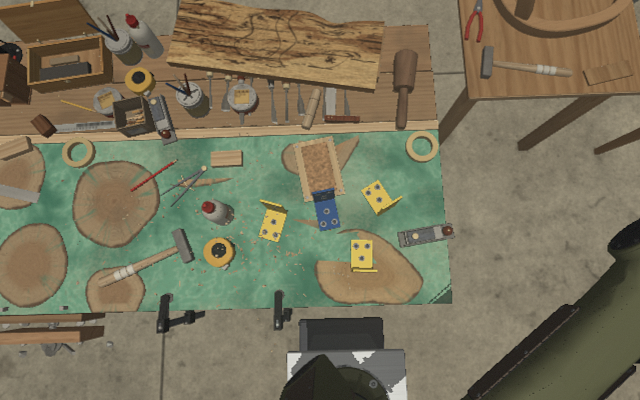

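The blue bracket stands at the near end of the plywood board, at about (322,230) in the side view and (325,210) in the top view, with yellow look-alikes on both sides. The board has a small yaw. Next I'll fit the bracket and board poses from colour masks.

```bash
cat > fit.py <<'E'
from h import *
from scipy.optimize import minimize
def boxes(th):
    A=np.array([[x,y,z] for x in(-6,0) for y in(-30,30) for z in(0,130)],float)
    B=np.array([[x,y,z] for x in(-90,0) for y in(-30,30) for z in(0,6)],float); return A,B
def world(P,p):
    x,y,yaw,th,z=p; c,s=np.cos(th),np.sin(th); Q=np.c_[P[:,0]*c+P[:,2]*s,P[:,1],-P[:,0]*s+P[:,2]*c]
    C,S=np.cos(yaw),np.sin(yaw); return np.c_[x+Q[:,0]*C-Q[:,1]*S,y+Q[:,0]*S+Q[:,1]*C,z+Q[:,2]]
def sil(f,p):
    m=np.zeros((1600,2560),np.uint8)
    for P in boxes(0):
        q=(proj(f,world(P,p))+.5)*4; cv2.fillPoly(m,[cv2.convexHull(q.astype(np.int32))],1)
    return cv2.resize(m.astype(np.float32),(640,400),interpolation=cv2.INTER_AREA)
def blue(f,c=(567,38)):
    h=cv2.cvtColor(f['img'],cv2.COLOR_RGB2HSV); m=((h[...,0]>104)&(h[...,0]<130)&(h[...,1]>110)).astype(np.uint8)
    k=np.zeros_like(m); u=proj(f,[c[0],c[1],50])[0].astype(int); k[max(0,u[1]-60):u[1]+60,max(0,u[0]-60):u[0]+60]=1
    return cv2.morphologyEx(m*k,cv2.MORPH_CLOSE,np.ones((3,3),np.uint8)).astype(np.float32)
def fit(fs,p0,free=(0,1,2)):
    ms=[blue(f) for f in fs]; p0=np.array(p0,float); sc=np.array([8,8,.1,.15,4.])
    def cost(d):
        p=p0.copy(); p[list(free)]+=d*sc[list(free)]; return sum(np.abs(sil(f,p)-m).sum()/m.sum() for f,m in zip(fs,ms))
    r=minimize(cost,np.zeros(len(free)),method='Nelder-Mead',options=dict(initial_simplex=np.vstack([np.zeros(len(free)),np.eye(len(free))]),maxfev=300,xatol=.01))
    p0[list(free)]+=r.x*sc[list(free)]; return p0,r.fun
E
python3 - <<'E'
from fit import *
np.set_printoptions(precision=2,suppress=True)
fs=[eyes.grab_frame(n) for n in('side','top')]
p,c=fit(fs,[567,38,.1,0,0]); print(p,c,np.degrees(p[2]))
for f in fs: print(fit([f],p))
f=fs[1]
m=max(eyes.silhouettes(f,'board'),key=lambda r:r['p'])['region'].astype(np.uint8)
q=np.array([on_z(f,(u,v),6)[:2] for v,u in np.argwhere(m)],np.float32); r=cv2.minAreaRect(q); print(r,cv2.boxPoints(r))
rows=[]
for i,f in enumerate(fs):
    u=proj(f,[560,38,60])[0].astype(int); c=f['img'][u[1]-50:u[1]+50,u[0]-50:u[0]+50]; rows.append(cv2.resize(c,(400,400),interpolation=cv2.INTER_NEAREST))
    print(u)
cv2.imwrite('pics/c.png',np.hstack(rows)[:,:,::-1])
E
```

```text
[563.71  61.22   0.56   0.     0.  ] 1.9895765781402588 32.053203894005755
(array([562.6 ,  60.68,   0.56,   0.  ,   0.  ]), np.float64(0.923828125))
(array([573.26,  48.54,   0.2 ,   0.  ,   0.  ]), np.float64(0.8415604829788208))
((663.1533813476562, 60.187286376953125), (183.15081787109375, 120.38004302978516), 10.319099426269531) [[562.28 103.  ]
 [583.84 -15.43]
 [764.03  17.37]
 [742.47 135.81]]
[318 214]
[326 199]
```

View pics/c.png

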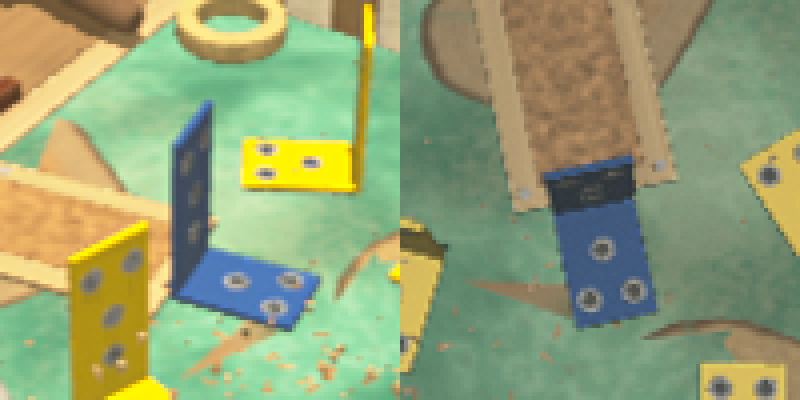

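The crops show the bracket clearly, with its heel at the board's edge. The leg's inner face is dark, and my mask missed it, so I'll loosen the mask.

```bash
python3 - <<'E'
from fit import *
import fit as F
np.set_printoptions(precision=2,suppress=True)
fs=[eyes.grab_frame(n) for n in('side','top')]
def b2(f,c=None):
    best=None
    for r in eyes.silhouettes(f,'bracket'):
        m=r['region']; col=f['img'][m].mean(0)
        if col[2]>col[0]: best=m if best is None else best|m
    return None if best is None else best.astype(np.float32)
for n,f in zip('st',fs):
    m=b2(f); h=cv2.cvtColor(f['img'],cv2.COLOR_RGB2HSV)
    print(n,None if m is None else (m.sum(),np.percentile(h[m>0],[5,25,50,75,95],axis=0)), blue(f).sum(), sil(f,[570,40,.18,0,0]).sum())
F.blue=b2
for free in [(0,1,2)]:
    p,c=fit(fs,[570,40,.18,0,0],free); print(p,c,np.degrees(p[2]))
    for f in fs: print(fit([f],p))
E
```

```text
s (np.float32(820.0), array([[ 24.,  16.,  88.],
       [106.,  62.,  95.],
       [108.,  89., 163.],
       [108., 146., 187.],
       [111., 152., 192.]])) 353.0 900.5625
t (np.float32(870.0), array([[ 30.,  14.,  60.],
       [101.,  51., 100.],
       [107., 118., 125.],
       [108., 124., 127.],
       [109., 131., 136.]])) 473.0 873.0
[571.19  48.28   0.21   0.     0.  ] 0.17502716183662415 12.176043373531483
(array([571.4 ,  47.22,   0.22,   0.  ,   0.  ]), np.float64(0.10876524448394775))
(array([572.16,  48.44,   0.19,   0.  ,   0.  ]), np.float64(0.0517241396009922))
```

Call:
move_arm --deltas '[{"z":-0.01,"rz":-0.14},{"rz":-0.14},{"rz":-0.14},{"rz":-0.14},{"rz":-0.14},{"rz":-0.14},{"rz":-0.14},{"rz":-0.14},{"rz":-0.14},{"rz":-0.14}]' --hand 0.34

```text
invalid input
```

Call:
move_arm --deltas '[{"x":0,"y":0,"z":-0.01,"rx":0,"ry":0,"rz":-0.14},{"x":0,"y":0,"z":0,"rx":0,"ry":0,"rz":-0.14},{"x":0,"y":0,"z":0,"rx":0,"ry":0,"rz":-0.14},{"x":0,"y":0,"z":0,"rx":0,"ry":0,"rz":-0.14},{"x":0,"y":0,"z":0,"rx":0,"ry":0,"rz":-0.14},{"x":0,"y":0,"z":0,"rx":0,"ry":0,"rz":-0.14},{"x":0,"y":0,"z":0,"rx":0,"ry":0,"rz":-0.14},{"x":0,"y":0,"z":0,"rx":0,"ry":0,"rz":-0.14},{"x":0,"y":0,"z":0,"rx":0,"ry":0,"rz":-0.14},{"x":0,"y":0,"z":0,"rx":0,"ry":0,"rz":-0.14}]' --hand 0.34

```text
time: 2.55
tool_pos: [197.1, -566.7, 263.2]
tool_rot: [[0.169, -0.986, -0.0], [-0.986, -0.169, 0.0], [-0.0, 0.0, -1.0]]
ft_force: [0.0, 0.6, 0.2]
gripper_width: 56.0
```

```bash
cat >> fit.py <<'E'
def blue(f,c=None):
    best=np.zeros((400,640),bool)
    for r in eyes.silhouettes(f,'bracket'):
        m=r['region']; col=f['img'][m].mean(0)
        if col[2]>col[0]: best|=m
    return best.astype(np.float32)
# bracket-plane frame: e along board x (yaw), heel start
YAW=np.radians(11.); H=np.array([571.3,48.2]); E=np.array([np.cos(YAW),np.sin(YAW)]); N=np.array([-E[1],E[0]])
def st():
    s=readout.observe(); p=np.array(s['tool_pos']); R=np.array(s['tool_rot']); d=p[:2]-H
    print('t%.1f along %.1f side %.1f z %.1f yangle %.2f tilt %s w %.1f F %s'%(s['time'],d@E,d@N,p[2],np.degrees(np.arctan2(R[1,1],R[0,1]))%360,np.round(R[:2,2],3),s['gripper_width'],np.round(s['ft_force'],1)))
    return s
def goto(a,side,z,yang=191.):
    s=st(); p=np.array(s['tool_pos']);R=np.array(s['tool_rot']); t=np.r_[H+a*E+side*N,z]
    print('tool delta m',np.round(R.T@(t-p)/1000,4),'rz',round(-np.radians(yang-np.degrees(np.arctan2(R[1,1],R[0,1]))%360),3))
E
python3 -c "
from fit import *
goto(-60,0,253)"
```

```text
t2.5 along -484.6 side -532.2 z 263.2 yangle 189.72 tilt [-0.  0.] w 56.0 F [0.  0.6 0.2]
tool delta m [-0.5415 -0.4127  0.0103] rz -0.022
```

Call:
move_arm --deltas '[{"x":-0.02,"y":-0.015,"z":0,"rx":0,"ry":0,"rz":-0.002},{"x":-0.027,"y":-0.0206,"z":0,"rx":0,"ry":0,"rz":-0.002},{"x":-0.027,"y":-0.0206,"z":0,"rx":0,"ry":0,"rz":-0.002},{"x":-0.027,"y":-0.0206,"z":0,"rx":0,"ry":0,"rz":-0.002},{"x":-0.027,"y":-0.0206,"z":0,"rx":0,"ry":0,"rz":-0.002},{"x":-0.027,"y":-0.0206,"z":0,"rx":0,"ry":0,"rz":-0.002},{"x":-0.027,"y":-0.0206,"z":0,"rx":0,"ry":0,"rz":-0.002},{"x":-0.027,"y":-0.0206,"z":0,"rx":0,"ry":0,"rz":-0.002},{"x":-0.027,"y":-0.0206,"z":0,"rx":0,"ry":0,"rz":-0.002},{"x":-0.027,"y":-0.0206,"z":0,"rx":0,"ry":0,"rz":-0.004}]'

```text
time: 3.55
tool_pos: [349.6, -271.8, 263.5]
tool_rot: [[0.185, -0.983, 0.001], [-0.983, -0.185, -0.0], [0.0, -0.001, -1.0]]
ft_force: [0.1, 0.5, -0.8]
gripper_width: 56.5
```

Call:
move_arm --deltas '[{"x":-0.027,"y":-0.0206,"z":0,"rx":0,"ry":0,"rz":0},{"x":-0.027,"y":-0.0206,"z":0,"rx":0,"ry":0,"rz":0},{"x":-0.027,"y":-0.0206,"z":0,"rx":0,"ry":0,"rz":0},{"x":-0.027,"y":-0.0206,"z":0,"rx":0,"ry":0,"rz":0},{"x":-0.027,"y":-0.0206,"z":0,"rx":0,"ry":0,"rz":0},{"x":-0.027,"y":-0.0206,"z":0,"rx":0,"ry":0,"rz":0},{"x":-0.027,"y":-0.0206,"z":0,"rx":0,"ry":0,"rz":0},{"x":-0.027,"y":-0.0206,"z":0,"rx":0,"ry":0,"rz":0},{"x":-0.027,"y":-0.0206,"z":0,"rx":0,"ry":0,"rz":0},{"x":-0.027,"y":-0.0206,"z":0,"rx":0,"ry":0,"rz":0}]'

```text
time: 4.55
tool_pos: [502.2, 31.8, 263.6]
tool_rot: [[0.185, -0.983, 0.001], [-0.983, -0.185, 0.0], [-0.0, -0.001, -1.0]]
ft_force: [0.8, 0.3, 0.2]
gripper_width: 56.4
```

```bash
python3 -c "
from fit import *
goto(-65,0,105)
f=eyes.grab_frame('wrist');save(f,'w1')
print(f['mount'],f['fx'])
for l in ['bracket','leg_end','foot_end']:
  print(l,[(np.round(r['position']),round(r['p'],2)) for r in eyes.landmark_of(f,l)])
f=eyes.grab_frame('side')
u=proj(f,[540,40,140])[0].astype(int);print(u)
cv2.imwrite('pics/s1.png',cv2.resize(f['img'][u[1]-75:u[1]+75,u[0]-100:u[0]+100],(800,600),interpolation=cv2.INTER_CUBIC)[:,:,::-1])
"
```

```text
t4.5 along -71.0 side -2.9 z 263.6 yangle 190.68 tilt [0.001 0.   ] w 56.4 F [0.8 0.3 0.2]
tool delta m [-0.0029 -0.0059  0.1586] rz -0.006
[[-3.20254336e-04 -9.47979747e-01 -3.18330483e-01  8.15568544e+01]
 [ 9.99999855e-01 -4.41314477e-04  3.08179399e-04  8.93957831e-02]
 [-4.32631679e-04 -3.18330338e-01  9.47979751e-01 -1.20554598e+02]
 [ 0.00000000e+00  0.00000000e+00  0.00000000e+00  1.00000000e+00]] 339.8349841233241
bracket [(array([263., 266.]), 0.77), (array([258., 162.]), 0.64), (array([460., 111.]), 0.61)]
leg_end [(array([243., 338.]), 0.78), (array([230., 195.]), 0.7), (array([527., 120.]), 0.58)]
foot_end [(array([240.,  28.]), 0.98), (array([383.,  88.]), 0.94), (array([332., 297.]), 0.64)]
[325 193]
```

View pics/s1.png

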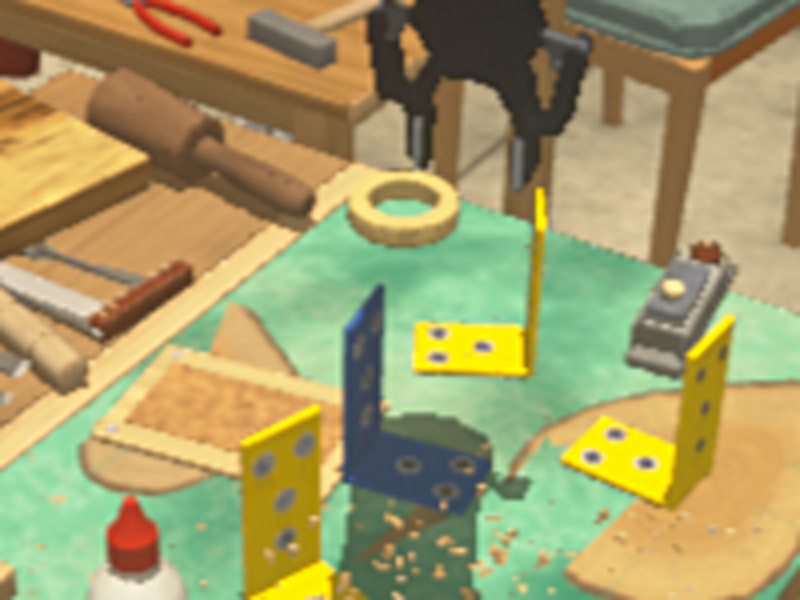

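View pics/w1.png

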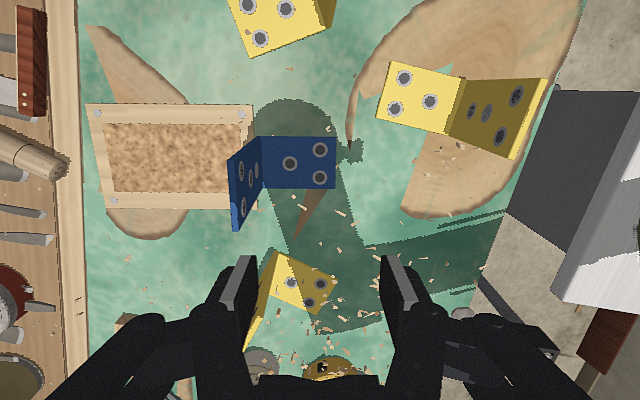

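The wrist view shows the bracket's inner face at about (258,175) and the foot at (300,163). The fingers are about 10 mm thick, with knuckles that bulge outside them. My plan is to open to about 80 mm and tilt the fingers 20° forward. The front fingertip pushes the leg high up and the rear fingertip catches the foot.

```bash
cat >> fit.py <<'E'
S=101.; TIP=11.
def rb(th,a,b): c,s=np.cos(th),np.sin(th); return np.array([a*c+b*s,-a*s+b*c])
def front(th,b,tau,h=(0,0)):
    t=np.radians(tau); F=np.array(h)+rb(np.radians(th),-6,b); d=np.array([np.cos(t),np.sin(t)])
    return F-S/2*d-TIP*np.array([np.sin(t),-np.cos(t)])
def rear(th,u,tau,h=(0,0)):
    t=np.radians(tau); F=np.array(h)+rb(np.radians(th),-6-u,6); d=np.array([np.cos(t),np.sin(t)])
    return F+S/2*d-TIP*np.array([np.sin(t),-np.cos(t)])
def cur():
    s=st(); p=np.array(s['tool_pos']);R=np.array(s['tool_rot']); z=R[:,2]
    return s,p,R,np.degrees(np.arctan2(z[:2]@E,-z[2]))
def delta(A,tau,side=0):
    s,p,R,t0=cur(); t=np.r_[H+A[0]*E+side*N,A[1]]
    print('tau now %.1f; tips: F(along,z)=%s Rr=%s'%(t0,*[np.round(np.array([(p[:2]-H)@E,p[2]])+TIP*np.array([np.sin(np.radians(t0)),-np.cos(np.radians(t0))])+k*S/2*np.array([np.cos(np.radians(t0)),np.sin(np.radians(t0))]),1) for k in(1,-1)]))
    tm=np.radians((t0+tau)/2); x=np.array(R[:,0]); z=np.r_[np.sin(tm)*E,-np.cos(tm)]; x=np.r_[-N,0]; y=np.cross(z,x)
    d=t-p; print('-> target',np.round(A,1),tau,'| tool delta mm x %.1f y %.1f z %.1f | rx %.3f'%(d@x,d@y,d@z,np.radians(tau-t0)))
    print('   side tilt',round(float(R[:2,2]@N),4),'tool x.E',round(float(R[:2,0]@E),4))
E
python3 -c "
from fit import *
A=front(0,95,20)+[-15,35]; delta(A,20)
print(front(0,95,20)+[-15,0],front(0,95,20))"
```

```text
t4.8 along -71.8 side -4.3 z 263.3 yangle 190.68 tilt [-0. -0.] w 56.1 F [0.3 0.2 0.2]
tau now -0.0; tips: F(along,z)=[-21.3 252.3] Rr=[-122.3  252.3]
-> target [-72.2 123.1] 20 | tool delta mm x -4.3 y 24.8 z 138.1 | rx 0.349
   side tilt -0.0002 tool x.E -0.0056
[-72.21669893  88.06460159] [-57.21669893  88.06460159]
```

Call:
move_arm --deltas '[{"x":-0.0004,"y":0.0025,"z":0.0138,"rx":0.0349,"ry":0,"rz":-0.0005},{"x":-0.0004,"y":0.0025,"z":0.0138,"rx":0.0349,"ry":0,"rz":-0.0005},{"x":-0.0004,"y":0.0025,"z":0.0138,"rx":0.0349,"ry":0,"rz":-0.0005},{"x":-0.0004,"y":0.0025,"z":0.0138,"rx":0.0349,"ry":0,"rz":-0.0005},{"x":-0.0004,"y":0.0025,"z":0.0138,"rx":0.0349,"ry":0,"rz":-0.0005},{"x":-0.0004,"y":0.0025,"z":0.0138,"rx":0.0349,"ry":0,"rz":-0.0005},{"x":-0.0004,"y":0.0025,"z":0.0138,"rx":0.0349,"ry":0,"rz":-0.0005},{"x":-0.0004,"y":0.0025,"z":0.0138,"rx":0.0349,"ry":0,"rz":-0.0005},{"x":-0.0004,"y":0.0025,"z":0.0138,"rx":0.0349,"ry":0,"rz":-0.0005},{"x":-0.0004,"y":0.0025,"z":0.0138,"rx":0.0349,"ry":0,"rz":-0.0005}]' --hand 0.06

```text
time: 5.8
tool_pos: [497.9, 32.8, 123.9]
tool_rot: [[0.188, -0.922, 0.338], [-0.982, -0.177, 0.065], [0.0, -0.345, -0.939]]
ft_force: [-0.3, 0.2, 0.4]
gripper_width: 80.3
```

```bash
cat >> fit.py <<'E'
def crop(name,n=None,c=(560,45,90)):
    f=eyes.grab_frame(name); u=proj(f,c)[0].astype(int)
    if n: cv2.imwrite('pics/%s.png'%n,cv2.resize(f['img'][u[1]-50:u[1]+50,u[0]-66:u[0]+66],(792,600),interpolation=cv2.INTER_CUBIC)[:,:,::-1]); print('crop origin',u-[66,50],'x6')
    return f
E
python3 -c "
from fit import *
delta(front(0,95,20)+[-5,0],20)
f=crop('side','s2')
"
```

```text
t5.8 along -75.0 side -1.1 z 123.9 yangle 190.87 tilt [0.338 0.065] w 80.3 F [-0.3  0.2  0.4]
tau now 20.2; tips: F(along,z)=[-23.8 131. ] Rr=[-118.6   96.2]
-> target [-62.2  88.1] 20 | tool delta mm x -1.1 y 0.3 z 38.0 | rx -0.003
   side tilt -0.0013 tool x.E -0.0024
crop origin [251 157] x6
```

View pics/s2.png

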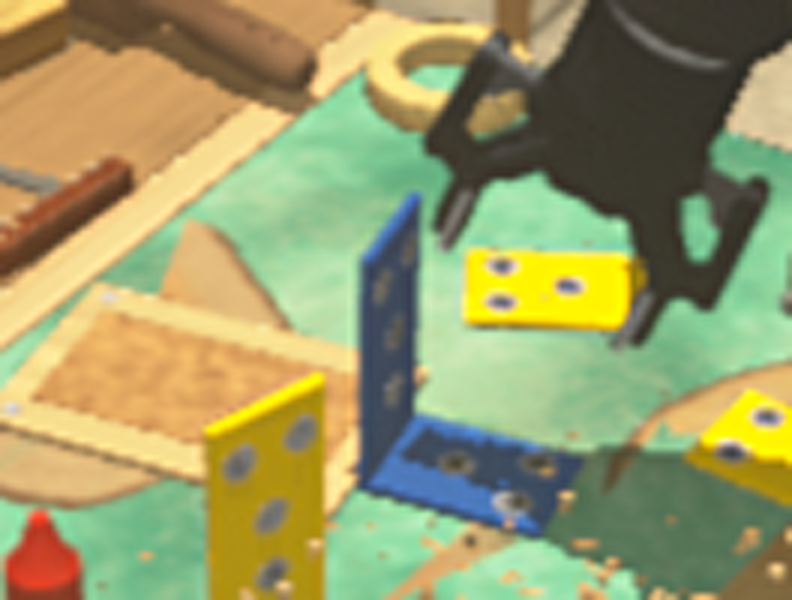

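The front fingertip is at about (445,245) and the rear one at (625,343) in the crop, clear of the leg. I'll check my tip model by projecting it into the image.

```bash
python3 -c "
from fit import *
s,p,R,t=cur()
f=eyes.grab_frame('side')
for sp in (80,90,101):
  for tip in (7,11,15):
    q=[p+R@[0,k*sp/2,tip] for k in(-1,1)]; print(sp,tip,np.round((proj(f,q)-[251,157])*6).tolist())
"
```

```text
t5.8 along -76.5 side -1.2 z 120.3 yangle 190.86 tilt [0.336 0.064] w 80.2 F [ 0.8  0.1 -3.4]
80 7 [[455.0, 245.0], [613.0, 335.0]]
80 11 [[451.0, 251.0], [610.0, 341.0]]
80 15 [[448.0, 258.0], [606.0, 347.0]]
90 7 [[445.0, 239.0], [623.0, 341.0]]
90 11 [[442.0, 246.0], [620.0, 347.0]]
90 15 [[439.0, 252.0], [616.0, 353.0]]
101 7 [[434.0, 233.0], [634.0, 347.0]]
101 11 [[431.0, 239.0], [631.0, 353.0]]
101 15 [[428.0, 246.0], [627.0, 359.0]]
```

Call:
move_arm --deltas '[{"x":-0.0001,"y":0,"z":0.0038,"rx":0,"ry":0,"rz":0},{"x":-0.0001,"y":0,"z":0.0038,"rx":0,"ry":0,"rz":0},{"x":-0.0001,"y":0,"z":0.0038,"rx":0,"ry":0,"rz":0},{"x":-0.0001,"y":0,"z":0.0038,"rx":0,"ry":0,"rz":0},{"x":-0.0001,"y":0,"z":0.0038,"rx":0,"ry":0,"rz":0},{"x":-0.0001,"y":0,"z":0.0038,"rx":0,"ry":0,"rz":0},{"x":-0.0001,"y":0,"z":0.0038,"rx":0,"ry":0,"rz":0},{"x":-0.0001,"y":0,"z":0.0038,"rx":0,"ry":0,"rz":0},{"x":-0.0001,"y":0,"z":0.0038,"rx":0,"ry":0,"rz":0},{"x":-0.0001,"y":0,"z":0.0038,"rx":0,"ry":0,"rz":0}]'

```text
time: 6.9
tool_pos: [510.6, 37.2, 87.8]
tool_rot: [[0.19, -0.923, 0.336], [-0.982, -0.179, 0.064], [0.001, -0.342, -0.94]]
ft_force: [-0.1, 0.4, 0.3]
gripper_width: 80.1
```

```bash
python3 -c "
from fit import *
delta(front(8,90,20,(1,0)),20)
delta(front(16,85,20,(-1,0)),20)
f=crop('side','s3')
"
```

```text
t6.9 along -61.7 side 0.8 z 87.8 yangle 190.95 tilt [0.336 0.064] w 80.1 F [-0.1  0.4  0.3]
tau now 20.0; tips: F(along,z)=[-10.4  94.7] Rr=[-105.4   60.2]
-> target [-43.6  83. ] 20 | tool delta mm x 0.8 y -15.3 z 10.6 | rx 0.000
   side tilt -0.0011 tool x.E -0.0011
t6.9 along -61.7 side 0.8 z 87.8 yangle 190.95 tilt [0.336 0.064] w 80.1 F [-0.1  0.4  0.3]
tau now 20.0; tips: F(along,z)=[-10.4  94.7] Rr=[-105.4   60.2]
-> target [-34.6  76.4] 20 | tool delta mm x 0.8 y -21.6 z 19.9 | rx 0.000
   side tilt -0.0011 tool x.E -0.0011
crop origin [251 157] x6
```

View pics/s3.png

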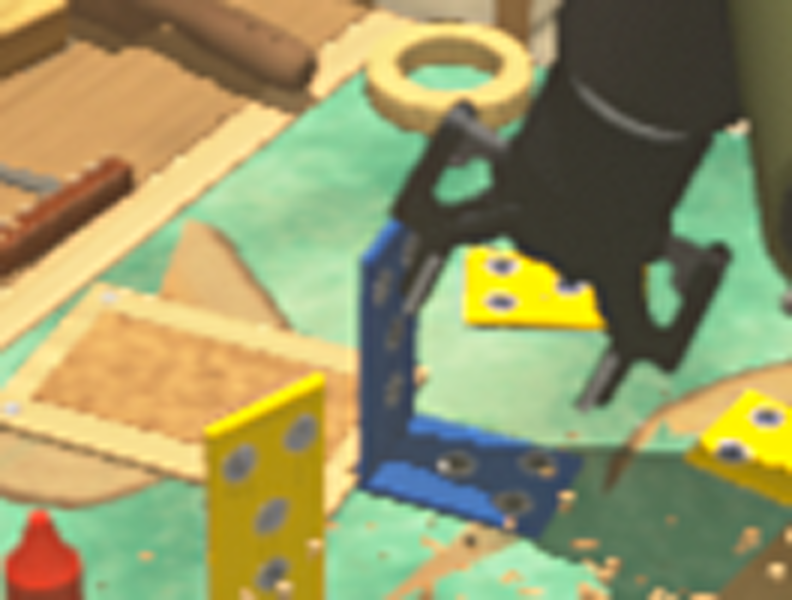

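The hand is inside the L, with the front fingertip just behind the leg at (410,310) in the crop. The tip model fits best with a span of 93 and a tip offset of 10. I'll push the leg now.

```bash
sed -i 's/^S=101.; TIP=11./S=93.; TIP=10./' fit.py; cat >> fit.py <<'E'
def look(p0,n=None,free=(0,3)):
    f=crop('side',n); p,c=fit([f],p0,free); d=p[:2]-H; print('fit th %.1f heel along %.1f side %.1f z %.1f cost %.2f'%(np.degrees(p[3]),d@E,d@N,p[4],c))
    for l,P in(('leg_end',[-3,0,130]),('foot_end',[-90,0,3])):
        exp=proj(f,world(np.array([P],float),p))[0]
        r=[x for x in eyes.landmark_of(f,l)]; r.sort(key=lambda x:np.hypot(*(np.array(x['position'])-exp)))
        if r: print(' ',l,'model',np.round(exp,1),'net',np.round(r[0]['position'],1),round(r[0]['p'],2))
    return p
P0=[571.3,48.2,.2,0,0]
E
python3 -c "
from fit import *
look(P0)
delta(front(8,100,20,(1,0)),20)
delta(front(15,90,20,(-1,0)),20)
"
```

```text
fit th -0.2 heel along 0.4 side -0.1 z 0.0 cost 0.15
  leg_end model [314.9 194.4] net [318.7 195.8] 0.9
  foot_end model [343.5 239.6] net [343.8 240.5] 0.74
t7.2 along -61.7 side 0.8 z 88.2 yangle 190.96 tilt [0.336 0.064] w 80.3 F [-0.5 -1.1  0.4]
tau now 20.0; tips: F(along,z)=[-14.6  94.7] Rr=[-102.    62.9]
-> target [-38.1  93.4] 20 | tool delta mm x 0.8 y -23.9 z 3.2 | rx -0.000
   side tilt -0.0011 tool x.E -0.001
t7.2 along -61.7 side 0.8 z 88.2 yangle 190.96 tilt [0.336 0.064] w 80.3 F [-0.5 -1.1  0.4]
tau now 20.0; tips: F(along,z)=[-14.6  94.7] Rr=[-102.    62.9]
-> target [-30.6  82. ] 20 | tool delta mm x 0.8 y -27.1 z 16.5 | rx -0.000
   side tilt -0.0011 tool x.E -0.001
```

Call:
move_arm --deltas '[{"x":0.0002,"y":-0.0013,"z":-0.0037,"rx":0,"ry":0,"rz":0},{"x":0.0002,"y":-0.0013,"z":-0.0037,"rx":0,"ry":0,"rz":0},{"x":0.0001,"y":-0.0026,"z":0.0013,"rx":0,"ry":0,"rz":0},{"x":0.0001,"y":-0.0026,"z":0.0013,"rx":0,"ry":0,"rz":0},{"x":0,"y":-0.0026,"z":0.0013,"rx":0,"ry":0,"rz":0},{"x":0,"y":-0.0026,"z":0.0013,"rx":0,"ry":0,"rz":0},{"x":0,"y":-0.0026,"z":0.0013,"rx":0,"ry":0,"rz":0},{"x":0,"y":-0.0026,"z":0.0013,"rx":0,"ry":0,"rz":0},{"x":0,"y":-0.0026,"z":0.0013,"rx":0,"ry":0,"rz":0},{"x":0,"y":-0.0026,"z":0.0013,"rx":0,"ry":0,"rz":0}]'

```text
time: 8.15
tool_pos: [533.5, 40.9, 93.2]
tool_rot: [[0.19, -0.923, 0.336], [-0.982, -0.179, 0.064], [0.001, -0.342, -0.94]]
ft_force: [-0.5, 0.1, 0.7]
gripper_width: 80.2
```

```bash
python3 -c "
from fit import *
look([571.3,48.2,.2,.14,0],'s4')
delta(front(15,92,20,(-1,0)),20)
"
```

```text
crop origin [251 157] x6
fit th 9.5 heel along -0.6 side 0.1 z 0.0 cost 0.21
  leg_end model [307.5 193.1] net [309.1 194.8] 0.91
  foot_end model [343.5 235.3] net [343.7 231.2] 0.92
t8.3 along -38.8 side 0.1 z 93.1 yangle 190.95 tilt [0.336 0.064] w 80.1 F [-0.8  0.5  0.4]
tau now 20.0; tips: F(along,z)=[ 8.3 99.6] Rr=[-79.1  67.8]
-> target [-30.1  83.9] 20 | tool delta mm x 0.1 y -5.0 z 11.6 | rx 0.000
   side tilt -0.0012 tool x.E -0.0011
```

View pics/s4.png

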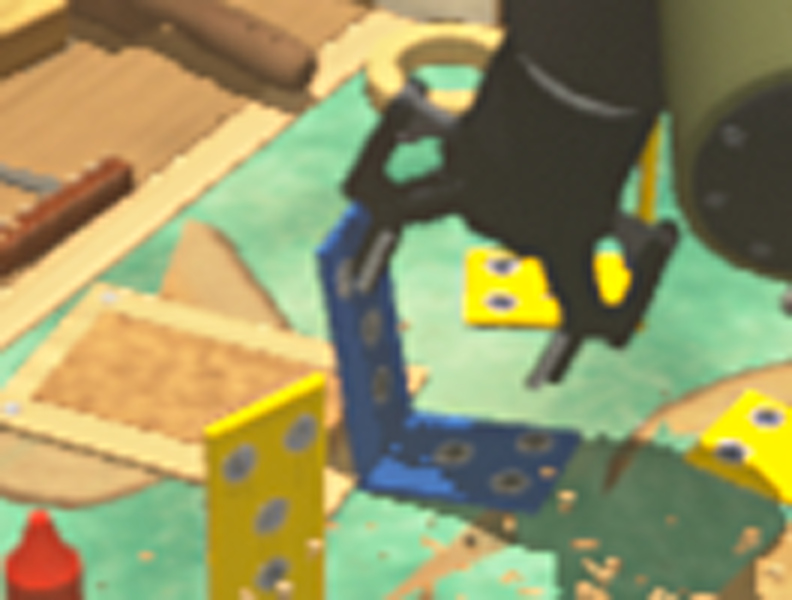

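The bracket is tipping, now at about 9–10°. I'll keep going.

```bash
python3 -c "
from fit import *
delta(front(18,88,20,(-1,0)),20)
print(front(25,72,20,(-2,0)),rear(25,66,20,(-2,0)))
"
```

```text
t8.3 along -38.8 side 0.1 z 93.1 yangle 190.95 tilt [0.336 0.064] w 80.1 F [-0.8  0.5  0.4]
tau now 20.0; tips: F(along,z)=[ 8.3 99.6] Rr=[-79.1  67.8]
-> target [-26.6  79. ] 20 | tool delta mm x 0.1 y -6.6 z 17.4 | rx 0.000
   side tilt -0.0012 tool x.E -0.0011
[-24.12524018  61.28285978] [-24.44294566  61.16722444]
```

Call:
move_arm --deltas '[{"x":0,"y":-0.0009,"z":0.0015,"rx":0,"ry":0,"rz":0},{"x":0,"y":-0.0009,"z":0.0015,"rx":0,"ry":0,"rz":0},{"x":0,"y":-0.0009,"z":0.0015,"rx":0,"ry":0,"rz":0},{"x":0,"y":-0.0009,"z":0.0015,"rx":0,"ry":0,"rz":0},{"x":0,"y":-0.0007,"z":0.0019,"rx":0,"ry":0,"rz":0},{"x":0,"y":-0.0006,"z":0.0019,"rx":0,"ry":0,"rz":0},{"x":0,"y":-0.0006,"z":0.0019,"rx":0,"ry":0,"rz":0},{"x":0,"y":-0.0005,"z":0.0019,"rx":0,"ry":0,"rz":0},{"x":0,"y":-0.0005,"z":0.0019,"rx":0,"ry":0,"rz":0},{"x":0,"y":0,"z":0.0019,"rx":0,"ry":0,"rz":0}]'

```text
time: 9.35
tool_pos: [545.2, 43.2, 79.0]
tool_rot: [[0.19, -0.923, 0.336], [-0.982, -0.179, 0.064], [0.001, -0.342, -0.94]]
ft_force: [-0.8, 0.2, 1.8]
gripper_width: 80.0
```

```bash
python3 -c "
from fit import *
look([571.3,48.2,.2,.31,0])
delta(rear(24,66,20,(-2,0)),20)
"
```

```text
fit th 18.9 heel along -3.6 side 0.7 z 0.0 cost 0.15
  leg_end model [301.2 193.3] net [301.4 194.3] 0.91
  foot_end model [343.3 231.2] net [342.1 230.3] 0.6
t9.6 along -26.9 side 0.1 z 78.9 yangle 190.95 tilt [0.335 0.064] w 80.2 F [-0.7 -1.   0. ]
tau now 20.0; tips: F(along,z)=[20.3 85.4] Rr=[-67.1  53.6]
-> target [-25.1  60.1] 20 | tool delta mm x 0.1 y 4.7 z 18.3 | rx 0.001
   side tilt -0.0012 tool x.E -0.0012
```

Call:
move_arm --deltas '[{"x":0,"y":0.0003,"z":0.0017,"rx":0,"ry":0,"rz":0},{"x":0,"y":0.0003,"z":0.0017,"rx":0,"ry":0,"rz":0},{"x":0,"y":0.0004,"z":0.0017,"rx":0,"ry":0,"rz":0},{"x":0,"y":0.0004,"z":0.0017,"rx":0,"ry":0,"rz":0},{"x":0,"y":0.0005,"z":0.0017,"rx":0,"ry":0,"rz":0},{"x":0,"y":0.0005,"z":0.0017,"rx":0,"ry":0,"rz":0},{"x":0,"y":0.0005,"z":0.0017,"rx":0,"ry":0,"rz":0},{"x":0,"y":0.0005,"z":0.0017,"rx":0,"ry":0,"rz":0},{"x":0,"y":0.0005,"z":0.0017,"rx":0,"ry":0,"rz":0},{"x":0,"y":0.0005,"z":0.0017,"rx":0,"ry":0,"rz":0}]'

```text
time: 10.55
tool_pos: [546.7, 43.5, 61.5]
tool_rot: [[0.19, -0.923, 0.336], [-0.982, -0.179, 0.064], [0.001, -0.342, -0.94]]
ft_force: [-0.8, 0.4, 0.4]
gripper_width: 80.1
```

```bash
python3 -c "
from fit import *
p=look([568.5,48.2,.2,.42,0],'s5')
delta(rear(30,66,18,(-3.5,0)),18)
delta(rear(36,68,16,(-4.5,0)),16)
"
```

```text
crop origin [251 157] x6
fit th 22.6 heel along -0.4 side 0.1 z 0.0 cost 0.32
  leg_end model [297.5 193.1] net [297.1 193.1] 0.72
  foot_end model [341.5 229. ] net [340.1 228.5] 0.55
t10.8 along -25.1 side 0.1 z 61.5 yangle 190.95 tilt [0.336 0.064] w 80.0 F [-0.5  0.6  0.2]
tau now 20.0; tips: F(along,z)=[22. 68.] Rr=[-65.4  36.2]
-> target [-21.7  65.1] 18 | tool delta mm x 0.1 y -4.4 z -2.3 | rx -0.035
   side tilt -0.0011 tool x.E -0.0011
t10.8 along -25.1 side 0.1 z 61.5 yangle 190.95 tilt [0.336 0.064] w 80.0 F [-0.5  0.6  0.2]
tau now 20.0; tips: F(along,z)=[22. 68.] Rr=[-65.4  36.2]
-> target [-18.9  70.8] 16 | tool delta mm x 0.1 y -8.8 z -6.9 | rx -0.069
   side tilt -0.0011 tool x.E -0.0011
```

View pics/s5.png

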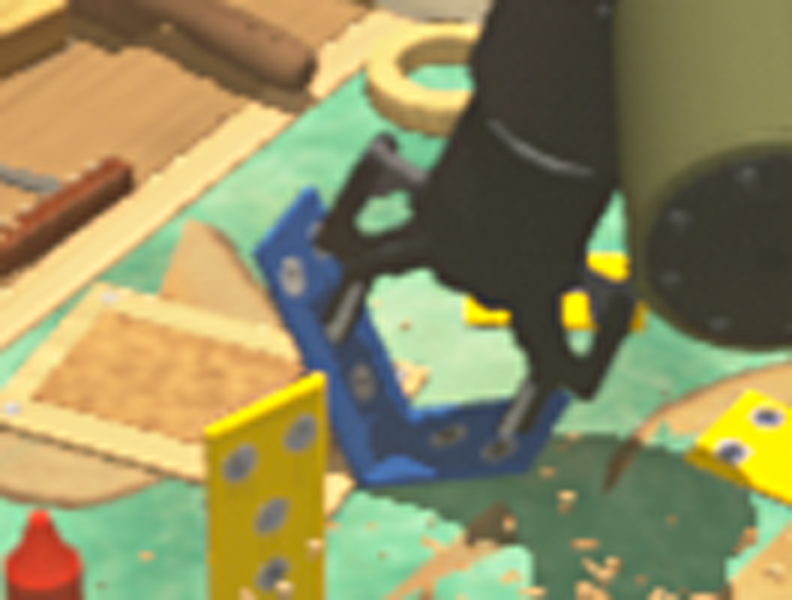

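At about 24° the cradle is nearly closed: the front tip at (340,330) is on the leg and the rear tip at (500,445) is at the foot. From here I'll turn the hand together with the bracket.

```bash
python3 -c "
from fit import *
for th,h in((25,-3),(32,-3.5),(40,-5),(48,-6.5),(56,-8.5)):
  print(th,rear(th,66,45-th,(h,0)))
delta(rear(32,66,13,(-3.5,0)),13)
"
```

```text
25 [-25.44294566  61.16722444]
32 [-18.32124987  63.44640028]
40 [-10.84697821  64.89166357]
48 [-3.25890178 65.07388445]
56 [ 3.76609037 63.98951619]
t10.8 along -25.1 side 0.1 z 61.5 yangle 190.95 tilt [0.336 0.064] w 80.0 F [-0.5  0.6  0.2]
tau now 20.0; tips: F(along,z)=[22. 68.] Rr=[-65.4  36.2]
-> target [-18.3  63.4] 13 | tool delta mm x 0.1 y -7.1 z 0.1 | rx -0.122
   side tilt -0.0011 tool x.E -0.0011
```

Call:
move_arm --deltas '[{"x":0,"y":-0.0007,"z":0,"rx":-0.0122,"ry":0,"rz":0},{"x":0,"y":-0.0007,"z":0,"rx":-0.0122,"ry":0,"rz":0},{"x":0,"y":-0.0007,"z":0,"rx":-0.0122,"ry":0,"rz":0},{"x":0,"y":-0.0007,"z":0,"rx":-0.0122,"ry":0,"rz":0},{"x":0,"y":-0.0007,"z":0,"rx":-0.0122,"ry":0,"rz":0},{"x":0,"y":-0.0007,"z":0,"rx":-0.0122,"ry":0,"rz":0},{"x":0,"y":-0.0007,"z":0,"rx":-0.0122,"ry":0,"rz":0},{"x":0,"y":-0.0007,"z":0,"rx":-0.0122,"ry":0,"rz":0},{"x":0,"y":-0.0007,"z":0,"rx":-0.0122,"ry":0,"rz":0},{"x":0,"y":-0.0007,"z":0,"rx":-0.0122,"ry":0,"rz":0}]'

```text
time: 11.75
tool_pos: [553.5, 44.8, 63.9]
tool_rot: [[0.19, -0.957, 0.22], [-0.982, -0.185, 0.042], [0.001, -0.224, -0.975]]
ft_force: [-1.1, -0.8, 2.2]
gripper_width: 80.4
```

```bash
python3 -c "
from fit import *
p=look([568.5,48.2,.2,.55,0])
delta(rear(40,66,5,(-5,0)),5)
"
```

```text
fit th 29.2 heel along -0.0 side 0.0 z 0.0 cost 0.29
  leg_end model [292.8 193.9] net [294.5 194. ] 0.93
  foot_end model [339.9 225.9] net [340.6 225.4] 0.82
t11.9 along -18.2 side 0.1 z 63.8 yangle 190.94 tilt [0.221 0.042] w 80.4 F [-0.2  0.2  1.7]
tau now 13.0; tips: F(along,z)=[29.4 64.6] Rr=[-61.2  43.6]
-> target [-10.8  64.9] 5 | tool delta mm x 0.1 y -7.4 z 0.1 | rx -0.140
   side tilt -0.001 tool x.E -0.0011
```

Call:
move_arm --deltas '[{"x":0,"y":-0.0007,"z":0,"rx":-0.014,"ry":0,"rz":0},{"x":0,"y":-0.0007,"z":0,"rx":-0.014,"ry":0,"rz":0},{"x":0,"y":-0.0007,"z":0,"rx":-0.014,"ry":0,"rz":0},{"x":0,"y":-0.0007,"z":0,"rx":-0.014,"ry":0,"rz":0},{"x":0,"y":-0.0007,"z":0,"rx":-0.014,"ry":0,"rz":0},{"x":0,"y":-0.0007,"z":0,"rx":-0.014,"ry":0,"rz":0},{"x":0,"y":-0.0008,"z":0,"rx":-0.014,"ry":0,"rz":0},{"x":0,"y":-0.0008,"z":0,"rx":-0.014,"ry":0,"rz":0},{"x":0,"y":-0.0008,"z":0,"rx":-0.014,"ry":0,"rz":0},{"x":0,"y":-0.0008,"z":0,"rx":-0.014,"ry":0,"rz":0}]'

```text
time: 12.95
tool_pos: [560.8, 46.2, 65.2]
tool_rot: [[0.19, -0.978, 0.085], [-0.982, -0.189, 0.016], [0.001, -0.086, -0.996]]
ft_force: [2.1, -0.7, 4.3]
gripper_width: 80.2
```

```bash
python3 -c "
from fit import *
p=look([568.5,48.2,.2,.68,0],'s6')
delta(rear(48,67,-2,(-7,0)),-2)
"
```

```text
crop origin [251 157] x6
fit th 40.6 heel along -5.7 side 1.1 z 0.0 cost 0.44
  leg_end model [287.3 197.2] net [290.2 195.6] 0.65
  foot_end model [338.2 221.5] net [339.3 221.3] 0.78
t13.2 along -10.7 side 0.0 z 65.2 yangle 190.94 tilt [0.086 0.016] w 80.4 F [ 1.2 -0.5  5.1]
tau now 5.0; tips: F(along,z)=[36.5 59.3] Rr=[-56.2  51.2]
-> target [-4.6 66.6] -2 | tool delta mm x 0.0 y -6.2 z -1.3 | rx -0.122
   side tilt -0.001 tool x.E -0.0011
```

View pics/s6.png

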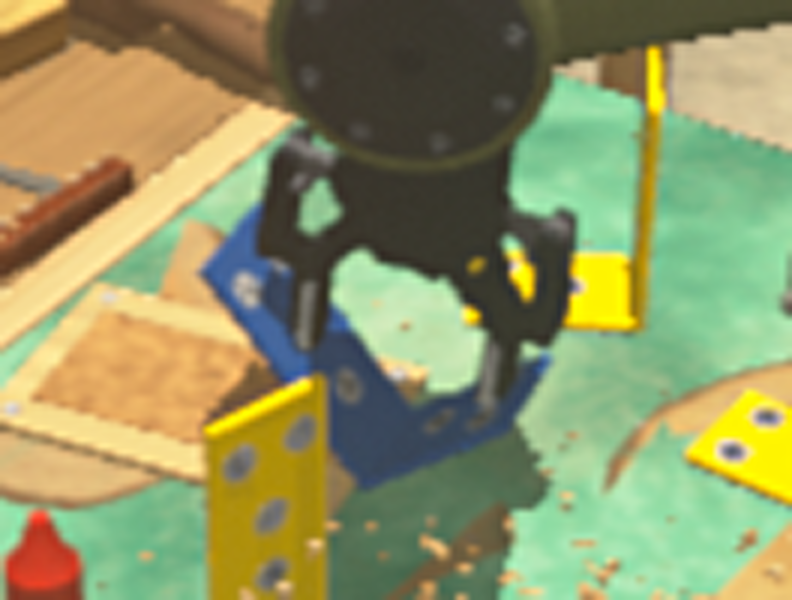

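The tipping is under control at about 40°, with the rear tip bearing on the foot and some downward squeeze of about 5 N. I'll carry on and ease the hand up slightly.

Call:
move_arm --deltas '[{"x":0,"y":-0.0006,"z":-0.0003,"rx":-0.0122,"ry":0,"rz":0},{"x":0,"y":-0.0006,"z":-0.0003,"rx":-0.0122,"ry":0,"rz":0},{"x":0,"y":-0.0006,"z":-0.0003,"rx":-0.0122,"ry":0,"rz":0},{"x":0,"y":-0.0006,"z":-0.0003,"rx":-0.0122,"ry":0,"rz":0},{"x":0,"y":-0.0006,"z":-0.0003,"rx":-0.0122,"ry":0,"rz":0},{"x":0,"y":-0.0006,"z":-0.0003,"rx":-0.0122,"ry":0,"rz":0},{"x":0,"y":-0.0006,"z":-0.0003,"rx":-0.0122,"ry":0,"rz":0},{"x":0,"y":-0.0006,"z":-0.0003,"rx":-0.0122,"ry":0,"rz":0},{"x":0,"y":-0.0006,"z":-0.0003,"rx":-0.0122,"ry":0,"rz":0},{"x":0,"y":-0.0006,"z":-0.0003,"rx":-0.0122,"ry":0,"rz":0}]'

```text
time: 14.15
tool_pos: [566.3, 47.3, 68.0]
tool_rot: [[0.19, -0.981, -0.035], [-0.982, -0.19, -0.008], [0.001, 0.036, -0.999]]
ft_force: [-0.3, -0.3, 0.6]
gripper_width: 80.2
```

```bash
python3 -c "
from fit import *
p=look([564,47,.2,.82,0])
delta(rear(55,68,-5,(-9,1)),-5)
"
```

```text
fit th 46.0 heel along -4.8 side -0.3 z 0.0 cost 0.42
  leg_end model [284.3 198.6] net [287.5 196.5] 0.89
  foot_end model [336.1 218.9] net [336.1 220.6] 0.7
t14.3 along -5.1 side 0.1 z 68.0 yangle 190.93 tilt [-0.034 -0.007] w 80.1 F [ 1.4 -0.4  0.9]
tau now -2.0; tips: F(along,z)=[41.  56.4] Rr=[-52.   59.6]
-> target [ 0.7 71. ] -5 | tool delta mm x 0.1 y -5.6 z -3.3 | rx -0.052
   side tilt -0.0007 tool x.E -0.0012
```

Call:
move_arm --deltas '[{"x":0,"y":-0.0006,"z":-0.0003,"rx":-0.0052,"ry":0,"rz":0},{"x":0,"y":-0.0006,"z":-0.0003,"rx":-0.0052,"ry":0,"rz":0},{"x":0,"y":-0.0006,"z":-0.0003,"rx":-0.0052,"ry":0,"rz":0},{"x":0,"y":-0.0006,"z":-0.0003,"rx":-0.0052,"ry":0,"rz":0},{"x":0,"y":-0.0006,"z":-0.0003,"rx":-0.0052,"ry":0,"rz":0},{"x":0,"y":-0.0006,"z":-0.0003,"rx":-0.0052,"ry":0,"rz":0},{"x":0,"y":-0.0006,"z":-0.0003,"rx":-0.0052,"ry":0,"rz":0},{"x":0,"y":-0.0005,"z":-0.0004,"rx":-0.0052,"ry":0,"rz":0},{"x":0,"y":-0.0005,"z":-0.0004,"rx":-0.0052,"ry":0,"rz":0},{"x":0,"y":-0.0005,"z":-0.0004,"rx":-0.0052,"ry":0,"rz":0}]'

```text
time: 15.35
tool_pos: [572.1, 48.4, 71.0]
tool_rot: [[0.19, -0.978, -0.086], [-0.982, -0.189, -0.017], [0.001, 0.087, -0.996]]
ft_force: [1.2, -0.4, 0.1]
gripper_width: 79.9
```

```bash
python3 -c "
from fit import *
p=look([564,47,.2,.95,0])
delta(rear(63,69,-7,(-10,1)),-7)
"
```

```text
fit th 52.0 heel along -5.8 side -0.1 z 0.0 cost 0.27
  leg_end model [281.6 201. ] net [285.9 203.3] 0.81
  foot_end model [333.9 216.6] net [333.3 213.7] 0.61
t15.6 along 0.8 side 0.1 z 71.0 yangle 190.93 tilt [-0.085 -0.017] w 80.5 F [ 1.  -0.2 -0.6]
tau now -5.0; tips: F(along,z)=[46.2 57. ] Rr=[-46.4  65. ]
-> target [ 8.7 74.8] -7 | tool delta mm x 0.1 y -7.4 z -4.6 | rx -0.035
   side tilt -0.0006 tool x.E -0.0011
```

Call:
move_arm --deltas '[{"x":0,"y":-0.0007,"z":-0.0005,"rx":-0.0035,"ry":0,"rz":0},{"x":0,"y":-0.0007,"z":-0.0005,"rx":-0.0035,"ry":0,"rz":0},{"x":0,"y":-0.0007,"z":-0.0005,"rx":-0.0035,"ry":0,"rz":0},{"x":0,"y":-0.0007,"z":-0.0005,"rx":-0.0035,"ry":0,"rz":0},{"x":0,"y":-0.0007,"z":-0.0005,"rx":-0.0035,"ry":0,"rz":0},{"x":0,"y":-0.0007,"z":-0.0005,"rx":-0.0035,"ry":0,"rz":0},{"x":0,"y":-0.0007,"z":-0.0005,"rx":-0.0035,"ry":0,"rz":0},{"x":0,"y":-0.0007,"z":-0.0004,"rx":-0.0035,"ry":0,"rz":0},{"x":0,"y":-0.0008,"z":-0.0004,"rx":-0.0035,"ry":0,"rz":0},{"x":0,"y":-0.0008,"z":-0.0004,"rx":-0.0035,"ry":0,"rz":0}]'

```text
time: 16.55
tool_pos: [579.6, 49.9, 75.0]
tool_rot: [[0.19, -0.975, -0.12], [-0.982, -0.188, -0.024], [0.001, 0.122, -0.993]]
ft_force: [0.9, 0.4, -0.3]
gripper_width: 80.1
```

```bash
python3 -c "
from fit import *
p=look([562,47,.2,1.08,0],'s7')
delta(rear(70,70,-9,(-11,1.5)),-9)
"
```

```text
crop origin [251 157] x6
fit th 59.3 heel along -8.3 side 0.4 z 0.0 cost 0.41
  leg_end model [279.3 204.5] net [282.4 203.3] 0.91
  foot_end model [331.4 214.2] net [329.9 212.4] 0.58
t16.8 along 8.4 side 0.0 z 74.9 yangle 190.93 tilt [-0.12  -0.024] w 80.2 F [0.5 0.6 1. ]
tau now -7.0; tips: F(along,z)=[53.3 59.3] Rr=[-39.   70.7]
-> target [16.1 77.6] -9 | tool delta mm x 0.0 y -7.3 z -3.7 | rx -0.035
   side tilt -0.0007 tool x.E -0.0011
```

View pics/s7.png

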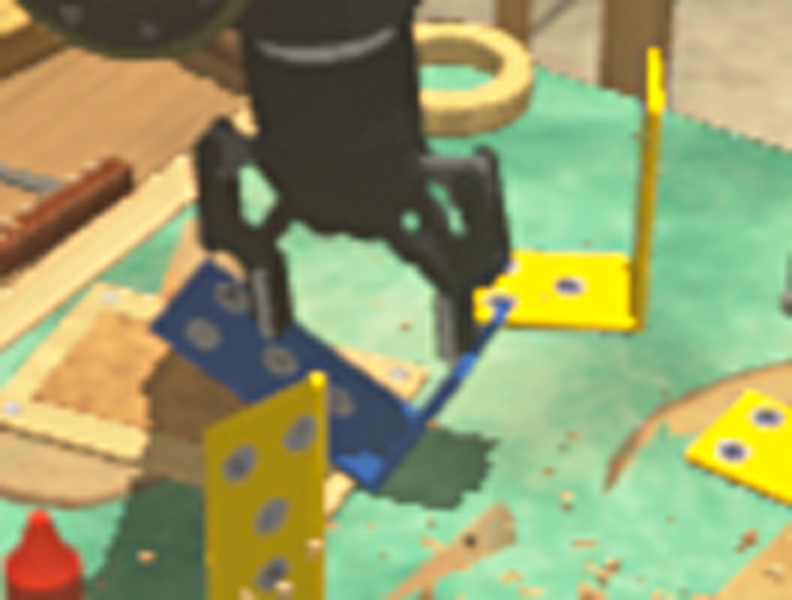

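It's at about 60° and held, with the rear tip at (450,358) touching about midway up the foot. I'll shift the contact further up the foot as it goes.

Call:
move_arm --deltas '[{"x":0,"y":-0.0005,"z":-0.0009,"rx":-0.0035,"ry":0,"rz":0},{"x":0,"y":-0.0005,"z":-0.0009,"rx":-0.0035,"ry":0,"rz":0},{"x":0,"y":-0.0005,"z":-0.0009,"rx":-0.0035,"ry":0,"rz":0},{"x":0,"y":-0.0005,"z":-0.0009,"rx":-0.0035,"ry":0,"rz":0},{"x":0,"y":-0.0005,"z":-0.0009,"rx":-0.0035,"ry":0,"rz":0},{"x":0,"y":-0.0004,"z":-0.0009,"rx":-0.0035,"ry":0,"rz":0},{"x":0,"y":-0.0004,"z":-0.0009,"rx":-0.0035,"ry":0,"rz":0},{"x":0,"y":-0.0004,"z":-0.0009,"rx":-0.0035,"ry":0,"rz":0},{"x":0,"y":-0.0004,"z":-0.0009,"rx":-0.0035,"ry":0,"rz":0},{"x":0,"y":-0.0004,"z":-0.0009,"rx":-0.0035,"ry":0,"rz":0}]'

```text
time: 17.75
tool_pos: [585.1, 51.0, 83.3]
tool_rot: [[0.19, -0.97, -0.154], [-0.982, -0.187, -0.03], [0.001, 0.157, -0.988]]
ft_force: [0.2, -0.1, -0.1]
gripper_width: 80.3
```

```bash
python3 -c "
from fit import *
p=look([561,46,.2,1.2,0])
delta(rear(77,75,-10,(-11,2)),-10)
"
```

```text
fit th 69.4 heel along -14.0 side 0.5 z 0.0 cost 0.29
  leg_end model [278.  210.1] net [280.1 214.3] 0.7
  foot_end model [328.4 211.6] net [329. 210.] 0.89
t17.9 along 14.1 side 0.1 z 83.3 yangle 190.93 tilt [-0.153 -0.03 ] w 80.4 F [ 1.2 -0.2  0.7]
tau now -9.0; tips: F(along,z)=[58.5 66.2] Rr=[-33.4  80.7]
-> target [24.2 84. ] -10 | tool delta mm x 0.1 y -9.8 z -2.4 | rx -0.017
   side tilt -0.0006 tool x.E -0.0011
```

Call:
move_arm --deltas '[{"x":0,"y":-0.001,"z":-0.0002,"rx":-0.0017,"ry":0,"rz":0},{"x":0,"y":-0.001,"z":-0.0002,"rx":-0.0017,"ry":0,"rz":0},{"x":0,"y":-0.001,"z":-0.0002,"rx":-0.0017,"ry":0,"rz":0},{"x":0,"y":-0.001,"z":-0.0002,"rx":-0.0017,"ry":0,"rz":0},{"x":0,"y":-0.001,"z":-0.0002,"rx":-0.0017,"ry":0,"rz":0},{"x":0,"y":-0.001,"z":-0.0002,"rx":-0.0017,"ry":0,"rz":0},{"x":0,"y":-0.001,"z":-0.0002,"rx":-0.0017,"ry":0,"rz":0},{"x":0,"y":-0.001,"z":-0.0002,"rx":-0.0017,"ry":0,"rz":0},{"x":0,"y":-0.001,"z":-0.0003,"rx":-0.0017,"ry":0,"rz":0},{"x":0,"y":-0.001,"z":-0.0003,"rx":-0.0017,"ry":0,"rz":0}]'

```text
time: 18.95
tool_pos: [595.2, 52.9, 83.8]
tool_rot: [[0.19, -0.967, -0.17], [-0.982, -0.187, -0.034], [0.001, 0.173, -0.985]]
ft_force: [-0.1, 0.8, -0.0]
gripper_width: 80.3
```

```bash
python3 -c "
from fit import *
p=look([560,46,.2,1.35,2],'s8')
delta(rear(84,75,-11,(-12,4)),-11)
"
```

```text
crop origin [251 157] x6
fit th 77.1 heel along -15.8 side 0.8 z 2.0 cost 0.30
  leg_end model [276.9 214. ] net [279.2 213.7] 0.94
  foot_end model [324.9 209.3] net [325.9 209.1] 0.74
t19.1 along 24.3 side 0.1 z 83.7 yangle 190.93 tilt [-0.17  -0.034] w 80.5 F [ 0.6 -0.5  0.4]
tau now -10.0; tips: F(along,z)=[68.4 65.8] Rr=[-23.2  81.9]
-> target [33.1 86.1] -11 | tool delta mm x 0.1 y -8.1 z -3.9 | rx -0.018
   side tilt -0.0005 tool x.E -0.0011
```

View pics/s8.png

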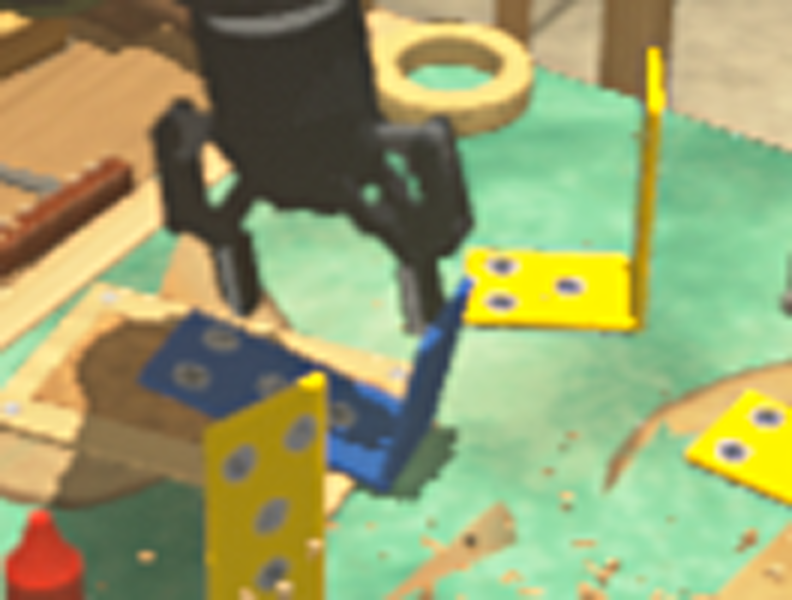

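It's at about 77° and still held near the top of the foot. I'll ease it down the rest of the way.

Call:
move_arm --deltas '[{"x":0,"y":-0.0008,"z":-0.0004,"rx":-0.0018,"ry":0,"rz":0},{"x":0,"y":-0.0008,"z":-0.0004,"rx":-0.0018,"ry":0,"rz":0},{"x":0,"y":-0.0008,"z":-0.0004,"rx":-0.0018,"ry":0,"rz":0},{"x":0,"y":-0.0008,"z":-0.0004,"rx":-0.0018,"ry":0,"rz":0},{"x":0,"y":-0.0008,"z":-0.0004,"rx":-0.0018,"ry":0,"rz":0},{"x":0,"y":-0.0008,"z":-0.0004,"rx":-0.0018,"ry":0,"rz":0},{"x":0,"y":-0.0008,"z":-0.0004,"rx":-0.0018,"ry":0,"rz":0},{"x":0,"y":-0.0008,"z":-0.0004,"rx":-0.0018,"ry":0,"rz":0},{"x":0,"y":-0.0008,"z":-0.0004,"rx":-0.0018,"ry":0,"rz":0},{"x":0,"y":-0.0008,"z":-0.0004,"rx":-0.0018,"ry":0,"rz":0}]'

```text
time: 20.15
tool_pos: [603.7, 54.5, 86.3]
tool_rot: [[0.19, -0.964, -0.187], [-0.982, -0.186, -0.037], [0.001, 0.191, -0.982]]
ft_force: [0.4, -1.1, -0.1]
gripper_width: 80.4
```

```bash
python3 -c "
from fit import *
p=look([559,46,.2,1.47,4])
delta(rear(90,75,-11,(-12,6)),-11)
"
```

```text
fit th 82.5 heel along -16.0 side 0.9 z 4.0 cost 0.48
  leg_end model [276.3 216.7] net [277.7 215.6] 0.62
  foot_end model [322.1 207.6] net [322.  208.2] 0.83
t20.4 along 32.9 side 0.1 z 86.3 yangle 190.93 tilt [-0.187 -0.037] w 80.3 F [ 1.7 -0.7 -0.7]
tau now -11.0; tips: F(along,z)=[76.7 67.6] Rr=[-14.6  85.3]
-> target [41.6 87.9] -11 | tool delta mm x 0.1 y -8.1 z -3.3 | rx 0.000
   side tilt -0.0005 tool x.E -0.0011
```

Call:
move_arm --deltas '[{"x":0,"y":-0.0008,"z":-0.0002,"rx":0,"ry":0,"rz":0},{"x":0,"y":-0.0008,"z":-0.0002,"rx":0,"ry":0,"rz":0},{"x":0,"y":-0.0008,"z":-0.0002,"rx":0,"ry":0,"rz":0},{"x":0,"y":-0.0008,"z":-0.0002,"rx":0,"ry":0,"rz":0},{"x":0,"y":-0.0008,"z":-0.0002,"rx":0,"ry":0,"rz":0},{"x":0,"y":-0.0008,"z":-0.0002,"rx":0,"ry":0,"rz":0},{"x":0,"y":-0.0008,"z":-0.0002,"rx":0,"ry":0,"rz":0},{"x":0,"y":-0.0008,"z":-0.0002,"rx":0,"ry":0,"rz":0},{"x":0,"y":-0.0008,"z":-0.0002,"rx":0,"ry":0,"rz":0},{"x":0,"y":-0.0008,"z":-0.0002,"rx":0,"ry":0,"rz":0}]'

```text
time: 21.35
tool_pos: [611.7, 56.1, 86.7]
tool_rot: [[0.19, -0.964, -0.187], [-0.982, -0.186, -0.037], [0.001, 0.191, -0.982]]
ft_force: [0.9, -0.6, 0.6]
gripper_width: 80.1
```

Call:
move_arm --deltas '[{"x":0,"y":-0.0008,"z":-0.0002,"rx":0,"ry":0,"rz":0},{"x":0,"y":-0.0008,"z":-0.0002,"rx":0,"ry":0,"rz":0},{"x":0,"y":-0.0008,"z":-0.0002,"rx":0,"ry":0,"rz":0},{"x":0,"y":-0.0008,"z":-0.0002,"rx":0,"ry":0,"rz":0},{"x":0,"y":-0.0008,"z":-0.0002,"rx":0,"ry":0,"rz":0},{"x":0,"y":-0.0008,"z":-0.0002,"rx":0,"ry":0,"rz":0},{"x":0,"y":-0.0008,"z":-0.0002,"rx":0,"ry":0,"rz":0},{"x":0,"y":-0.0008,"z":-0.0002,"rx":0,"ry":0,"rz":0},{"x":0,"y":-0.0008,"z":-0.0002,"rx":0,"ry":0,"rz":0},{"x":0,"y":-0.0008,"z":-0.0002,"rx":0,"ry":0,"rz":0}]'

```text
time: 22.35
tool_pos: [619.8, 57.7, 87.1]
tool_rot: [[0.19, -0.964, -0.187], [-0.982, -0.186, -0.037], [0.001, 0.191, -0.982]]
ft_force: [-1.0, 0.2, -0.2]
gripper_width: 80.6
```

```bash
python3 -c "
from fit import *
st()
p=look([559,46,.2,1.57,6])
p=look([559,46,.2,1.57,6],None,(0,1,2,3))
"
```

```text
t22.4 along 49.4 side 0.0 z 87.1 yangle 190.93 tilt [-0.187 -0.037] w 80.6 F [-1.   0.2 -0.2]
fit th 90.0 heel along -12.5 side 0.2 z 6.0 cost inf
  leg_end model [274.9 220.4] net [280.  220.7] 0.92
  foot_end model [316.9 205.5] net [318.5 205.7] 0.55
fit th 90.7 heel along -16.5 side -3.2 z 6.0 cost 0.33
  leg_end model [277.5 219.5] net [277.2 221. ] 0.75
  foot_end model [318.3 205.1] net [319.1 205.3] 0.83fit.py:21: RuntimeWarning: divide by zero encountered in scalar divide
  p=p0.copy(); p[list(free)]+=d*sc[list(free)]; return sum(np.abs(sil(f,p)-m).sum()/m.sum() for f,m in zip(fs,ms))
  np.max(np.abs(fsim[0] - fsim[1:])) <= fatol):
```

It reads about 90° with no contact force. I'll take the hand away upwards.

Call:
move_arm --deltas '[{"x":0,"y":-0.002,"z":-0.001,"rx":0,"ry":0,"rz":0},{"x":0,"y":0.001,"z":-0.008,"rx":0,"ry":0,"rz":0},{"x":0,"y":0.002,"z":-0.014,"rx":0,"ry":0,"rz":0},{"x":0,"y":0.003,"z":-0.018,"rx":0,"ry":0,"rz":0},{"x":0,"y":0.004,"z":-0.02,"rx":0,"ry":0,"rz":0},{"x":0,"y":0.004,"z":-0.02,"rx":0,"ry":0,"rz":0},{"x":0,"y":0.004,"z":-0.02,"rx":0,"ry":0,"rz":0},{"x":0,"y":0.004,"z":-0.02,"rx":0,"ry":0,"rz":0},{"x":0,"y":0.003,"z":-0.016,"rx":0,"ry":0,"rz":0},{"x":0,"y":0.002,"z":-0.008,"rx":0,"ry":0,"rz":0}]'

```text
time: 23.75
tool_pos: [623.3, 58.3, 237.2]
tool_rot: [[0.19, -0.964, -0.184], [-0.982, -0.186, -0.036], [0.001, 0.187, -0.982]]
ft_force: [-0.0, -0.6, -0.2]
gripper_width: 80.4
```

```bash
python3 -c "
from fit import *
st()
p=look([559,46,.2,1.57,6],'s9',(0,1,2,3))
"
```

```text
t23.8 along 53.0 side 0.0 z 237.2 yangle 190.93 tilt [-0.184 -0.036] w 80.4 F [-0.  -0.6 -0.2]
crop origin [251 157] x6
fit th 89.6 heel along -15.7 side -4.5 z 6.0 cost 0.43
  leg_end model [276.4 219.9] net [278.  219.3] 0.76
  foot_end model [318.8 204.9] net [319.  205.6] 0.89
```

View pics/s9.png

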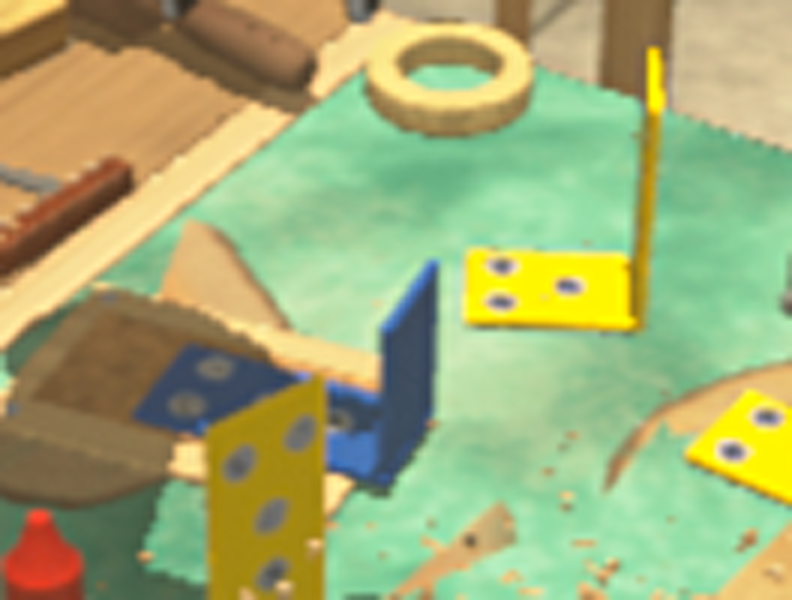

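The long leg lies flat on the board, the short leg stands up at about (410,370) in the crop, and the hand is clear. The neighbouring brackets and the tape roll haven't moved. I'll hand the job in.

```bash
python3 -c "
from h import *
print(bot.close_job())"
```

```text
the job is handed in; nothing more can be done
None
```

The blue bracket now lies with its long leg flat on the board and its short leg standing up. The job was handed in at about 24 s.

**How:** I put the slightly tilted, open fingers inside the L. The front fingertip pushed the leg until it leaned about 24°. The rear fingertip then held the foot back while the hand moved forward and eased the bracket down at 6–10° per second. Nothing was gripped or lifted.

**Last checks:**
- **Angle:** the side camera fit gave 89.6° after the hand had been withdrawn straight up, and the last picture agrees.
- **Forces:** the highest wrist reading I saw was about 5 N, at about 40°. It was near zero at the end, with the hand about 140 mm clear.
- **Heel position:** the heel overhangs the board's near edge by roughly 12–16 mm. Camera fits differed by a few millimetres.
- **Side position:** the fit put the bracket 3–5 mm to the side, but part of it was hidden behind a yellow bracket, so I don't trust that figure.
- **Other things:** what showed in the last picture (the tape roll and two yellow brackets) had not moved. I did not check the rest after the move, but the hand only worked at the bracket.

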